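# Refill the lock-block feeder from a shelved parts tray

## Robot

A 6-joint arm with a two-finger parallel gripper is mounted at the origin on the work surface. World frame = base frame: x ahead of the robot, y to its left, z up, the work surface at z = 0. Lengths are in m, angles in rad, forces in N, time in s.
With the tool pointing down it reaches from about 0.35 to 0.85 m from the base axis. Payload 8.1 kg.
Tool frame: the origin (TCP) lies between the finger pads, 19 mm behind the fingertips; this is the grasp point; z points along the fingers, y is the line along which they close (so a half turn about z gives the same grasp; the last joint's range is limited). The gripper opens to 93 mm and grips with 3 to 60 N. Pads are 15 mm wide; open, the fingers measure 128 mm over their backs; the gripper's body (75 mm by 188 mm) begins 65 mm behind the grasp point.
Start: joints at [1.168, 0.13, 1.488, -0, 1.523, -0.085], TCP at [0.187, 0.57, 0.237] pointing down, gripper open.
Joint ranges: [-2.96, 2.96], [-0.89, 2.26], [0.02, 2.5], [-1.34, 4.48], [0, 2.73], [-2.66, 2.66]. Speed limits (rad/s): [2.39, 2.39, 2.79, 3.14, 3.14, 3.14].

## Interface

Orientations are given as a rotation vector (axis times angle).
In Python, from plant import robot gives the robot as it stands.
- The arm moves only by the tool apply_moves, never from a script. Its argument "series" is a list of rows, each a list of 2 entries, a list of its own where there are three numbers: the shift along the tool's x, y, z in mm, then the turn, a rotation vector about the tool's x, y, z in rad. A call has 1 to 12 rows; each row shifts and turns the commanded pose from where the row before left it, along the tool's axes as they then stand; what a row does not reach is not made up. A row lasts 1/12 s, in which the tool goes at most 41.7 mm and 7.16 degrees, less where a joint would pass 70% of its speed; a pose out of reach is approached as far as the arm can. A call is refused whole if a number of a shift passes 41.7 or a number of a turn 0.125, either way. A call with a gripper value outside its range is refused whole. "claw" is the opening, from 0 (shut) to 1 (fully open), set as the call begins (left out, the last holds). The fingers move at their own pace and stop on an object; "newtons" is the grip in N (left out, the last holds). Time passes only in rows, so rows that do not move let the fingers close. It gives the time, the measured TCP pose, the force, the opening and the grip force at its end, in the units of the state.
- robot.read_state(): the state, without advancing time (a new reading comes with each control period).
- robot.read_camera(name): name is "scene" or "top"; returns (picture, depth): 480x640x3 uint8, blue, green, red; 480x640 float32, m along the optical axis (not along the pixel's ray), 0 where there is no reading.
- robot.calibration(name): a dict with "fx", "fy", "cx", "cy" (pixels), "D" ([k1, k2, p1, p2, k3] as OpenCV has them; the pictures are not rectified), "extrinsics" (4x4, takes a point from world to camera coordinates). Camera axes: x right, y down, z forward; pixel columns grow to the right and rows downward; lengths in m; the calibration is good to about 2 mm. A picture is of the moment at which its call begins. calibration takes no time and is no camera call.
- robot.close_job(): hands the job in; it is judged then, once.
The state is a dict: "t": time; "q": joint angles; "dq": joint speeds; "joint_torque": joint torques, N m; "tool_pos": TCP position; "orientation": TCP orientation; "force": force on the tool from outside, world axes, zero at the start; "wrist_torque": the same for the moment, N m; "opening": finger opening in m; "gripper_force": force on a finger pad.
Only numpy, scipy, OpenCV 4.12 (cv2) and the standard library are available. Lean on these libraries where they do the work, as an engineer would, in place of code of your own. Each camera call takes 0.05 s, during which the arm holds its last target. There are 200 camera calls.

## Task

Draw the parts tray out from under the low shelf until its red tail handle is well clear of it, and let it stand on the bench; then take it by that handle and tip all six brass blocks out through the spout into the blue feed hopper. Set the empty tray back down flat on the bench and let go, and leave the jar, the thread and the tape where they stand.

Things in the scene. Friction and masses are not known exactly. Their poses are not given: they have to be found in the camera images.
- tray: light grey tray holding six brass blocks. Origin on its underside (mm): -x to the spout, +x to the tail, z up. A straight trough 66 wide outside, x -85 to 80, floor 4 and walls 3 thick; walls 45 high at the sides and tail, stepping down to 30 along the spout (x -40 to -85), whose end is open. Red handle on the tail. About 0.16 kg empty
- tray_handle (a point): grip point of the tray's red tail handle: an upright fin 12 mm thick (tray y), 50 mm long (tray x from 80 to 130), from 32 to 82 mm above the tray's underside; this point is at (108, 0, 58) mm in the tray frame. Axes as the tray
- tray_spout (a point): middle of the spout's end edge, on the tray floor: (-85, 0, 4) mm in the tray frame. Axes as the tray
- shelf: fixed low green steel shelf, 140 mm deep (x), 160 wide (y), 113 high (roof underside at 105), closed at both sides and back, open towards its -x. Origin on the bench under its centre; front edge at x=-70. At the start the tray stands on the bench half inside it, tail and handle under the roof, spout sticking out of the front
- hopper: fixed blue feed hopper, 150 mm square outside, walls 5 mm, open top 105 mm above the bench, steel plates sloping to the middle inside; grey motor box on its +x side (to x=142, 83 high), small steel outlet chute on its -y side (to y=-172, below 70 high). Origin on the bench under the centre of the mouth
- hopper_mouth (a point): centre of the hopper's open top, 105 mm above the bench
- part0: one of six loose cast brass lock blocks, 24 x 18 x 16 mm, 30 g, origin under its centre; starts flat in the tray
- part1: one of six loose cast brass lock blocks, 24 x 18 x 16 mm, 30 g, origin under its centre; starts flat in the tray
- part2: one of six loose cast brass lock blocks, 24 x 18 x 16 mm, 30 g, origin under its centre; starts flat in the tray
- part3: one of six loose cast brass lock blocks, 24 x 18 x 16 mm, 30 g, origin under its centre; starts flat in the tray
- part4: one of six loose cast brass lock blocks, 24 x 18 x 16 mm, 30 g, origin under its centre; starts flat in the tray
- part5: one of six loose cast brass lock blocks, 24 x 18 x 16 mm, 30 g, origin under its centre; starts flat in the tray
- glue_jar: bystander, loose: amber glass glue jar with steel lid, 60 mm diameter, 70 high; origin under its centre
- thread_cone: bystander, loose: green cone of thread, 60 mm diameter at the foot, 90 high; origin under its centre
- tape_roll: bystander, loose: black roll of tape lying flat, 90 mm diameter, 24 high; origin under its centre
There are look-alikes about, which are no part of the job. Of the things like the tray, leave any that is black or purple; of the rest the larger one is meant.

How it is judged:
On the way, in this order (a step that is already met when the one before it is completed fails the run):
1. the tray stands flat on the bench, let go, with its handle point at least 30 mm out in front of the shelf's front edge (angle between tray's own z axis and vertical below 0.1 rad and height (world z) of tray below 0.01 m and x of tray_handle in the frame of shelf below -0.1 m and contact force between the fingers and tray below 0.1 N and linear speed of tray below 0.02 m/s), for 0.2 s.
2. the tray, held by its tail handle (tool point within 60 mm of the handle's grip point), is tipped by more than 0.5 rad with its spout over or in the hopper's mouth (angle between tray's own z axis and vertical above 0.5 rad and distance between the grasp point and tray_handle below 0.06 m and contact force between the fingers and tray above 0.5 N and horizontal distance between tray_spout and hopper_mouth below 0.1 m), for 0.1 s.
At the end, for the whole second after the job is handed in: all six blocks lie at rest inside the hopper (origins within 70 mm of its middle along both its sides and below 100 mm), and the tray stands at rest, flat on the bench (tilt under 0.1 rad, underside within 10 mm of the bench), not leaning on the hopper (x of part0 in the frame of hopper between -0.07 and 0.07 m and y of part0 in the frame of hopper between -0.07 and 0.07 m and z of each of part0, part1, part2, part3, part4, part5 in the frame of hopper below 0.1 m and linear speed of each of part0, part1, part2, part3, part4, part5 below 0.03 m/s and x of part1 in the frame of hopper between -0.07 and 0.07 m and y of part1 in the frame of hopper between -0.07 and 0.07 m and x of part2 in the frame of hopper between -0.07 and 0.07 m and y of part2 in the frame of hopper between -0.07 and 0.07 m and x of part3 in the frame of hopper between -0.07 and 0.07 m and y of part3 in the frame of hopper between -0.07 and 0.07 m and x of part4 in the frame of hopper between -0.07 and 0.07 m and y of part4 in the frame of hopper between -0.07 and 0.07 m and x of part5 in the frame of hopper between -0.07 and 0.07 m and y of part5 in the frame of hopper between -0.07 and 0.07 m and angle between tray's own z axis and vertical below 0.1 rad and height (world z) of tray below 0.01 m and linear speed of tray below 0.02 m/s and contact force between tray and hopper below 0.1 N); the robot touches nothing.
It fails at once if the glue jar is moved by more than 30 mm (distance of glue_jar from where it was at the start of the episode above 0.03 m).
It fails at once if the thread cone is moved by more than 30 mm (distance of thread_cone from where it was at the start of the episode above 0.03 m).
It fails at once if the tape roll is moved by more than 30 mm (distance of tape_roll from where it was at the start of the episode above 0.03 m).
It also fails if it takes over 70 s, if anything falls off the work surface, if the arm or the gripper's body presses on something with over 40 N, if the wrist force passes 120 N, or if a joint passes its speed limit or range.

## Working session

There is one attempt and no reset: what is moved stays moved. The work goes in short steps, Python scripts to look and compute and a tool call to move; the robot and the scene stay as the last step left them, time stands still between calls to the robot, and variables do not carry over. Pictures are saved under pics/ and viewed, at most 10 in all, crops included, and the job is handed in when it is done.

Besides the shell and the picture viewer there is one more tool, called as a command line: name --argument value ..., lists and objects as JSON in quotes. apply_moves: Moves the arm, as the interface text tells. Its arguments: {"type":"object","properties":{"series":{"type":"array"},"claw":{"type":"number"},"newtons":{"type":"number"}},"required":["series"]}

```bash
mkdir -p pics; cat > h.py <<'E'
import numpy as np,cv2
from plant import robot
from scipy.spatial.transform import Rotation as R
def snap(cam,name):
    im,d=robot.read_camera(cam); cv2.imwrite(f'pics/{name}.png',im); np.save(f'pics/{name}.npy',d); return im,d
def px(cam,d,u,v):
    c=robot.calibration(cam); K=np.array([[c['fx'],0,c['cx']],[0,c['fy'],c['cy']],[0,0,1]])
    n=cv2.undistortPoints(np.array([[[u,v]]],float),K,np.array(c['D']))[0,0]
    w=d[int(v)-1:int(v)+2,int(u)-1:int(u)+2]; z=np.median(w[w>0]) if (w>0).any() else np.nan
    E=np.array(c['extrinsics']); p=np.array([n[0]*z,n[1]*z,z]); return E[:3,:3].T@(p-E[:3,3])
E
python3 - <<'E'
from h import *
a,_=snap('top','t0'); b,_=snap('scene','s0')
s=robot.read_state(); print(s)
for c in('top','scene'): E=np.array(robot.calibration(c)['extrinsics']); print(c,-E[:3,:3].T@E[:3,3])
E
```

```text
{'t': 0.1, 'q': array([ 1.16758823e+00,  1.31115731e-01,  1.48916609e+00, -5.39544291e-06,
        1.52301030e+00, -8.53754747e-02]), 'dq': array([-9.40109933e-05, -2.32638009e-03, -4.07662237e-03,  2.01783066e-03,
       -5.09504809e-04, -2.82180048e-04]), 'joint_torque': array([ 7.66037410e-04, -5.61347580e+01, -4.93091154e+01,  7.70015339e-02,
        2.91708618e-02, -1.10034518e-04]), 'tool_pos': array([0.1872797 , 0.5695098 , 0.23647671]), 'orientation': array([-4.97086797e-01, -3.10160486e+00,  2.59197456e-03]), 'force': array([-0.76595663, -0.9499746 ,  1.01574326]), 'wrist_torque': array([ 0.04858095, -0.0481234 , -0.00204808]), 'gripper_force': 0.0, 'opening': 0.0930567259384841}
top [0.33112685 0.09962713 1.1444409 ]
scene [ 0.90376913 -0.53033323  1.23013059]
```

View pics/t0.png

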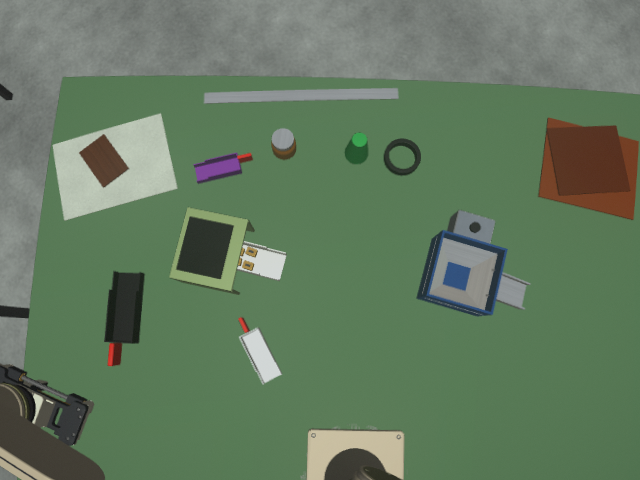

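View pics/s0.png

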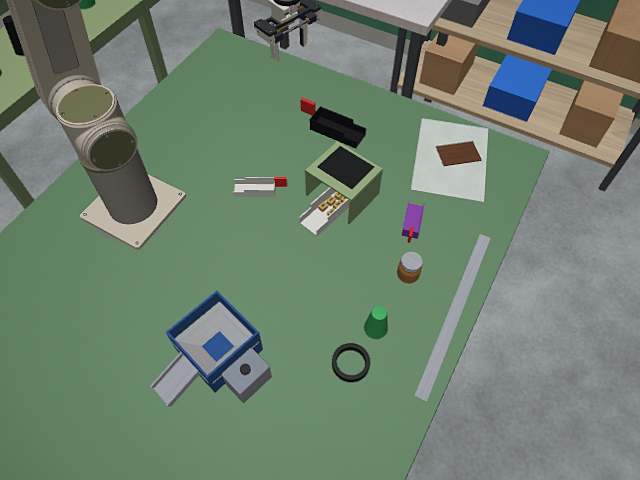

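Top view: the trays are grey with brass blocks at (262,260) under the shelf, a small grey one at (260,352), black at (125,310) and purple at (220,168). The one at (262,260) fits: it is not black or purple, it is the larger of the greys, and it holds the blocks. Next, a crop to confirm.

```bash
python3 - <<'E'
import cv2,numpy as np
a=cv2.imread('pics/t0.png')
l=cv2.resize(a[195:305,160:300],None,fx=5,fy=5,interpolation=cv2.INTER_CUBIC)
r=cv2.resize(a[205:325,410:535],None,fx=5,fy=5,interpolation=cv2.INTER_CUBIC)[:550]
cv2.imwrite('pics/c1.png',l);cv2.imwrite('pics/c2.png',r)
E
```

```text
(no output)
```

View pics/c1.png

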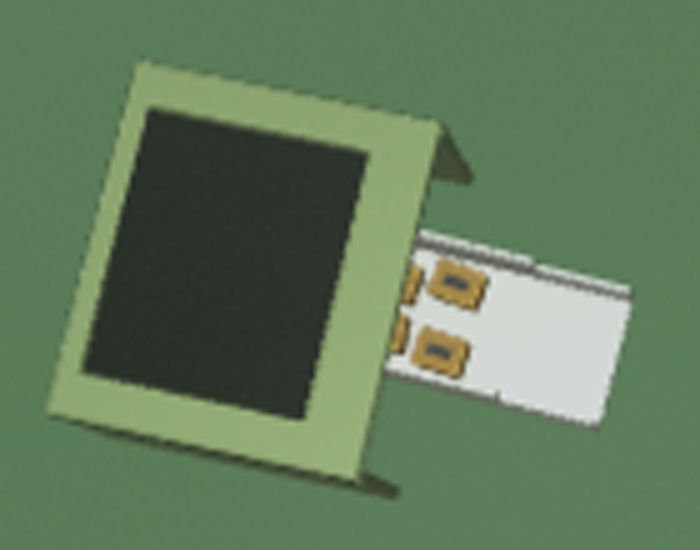

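View pics/c2.png

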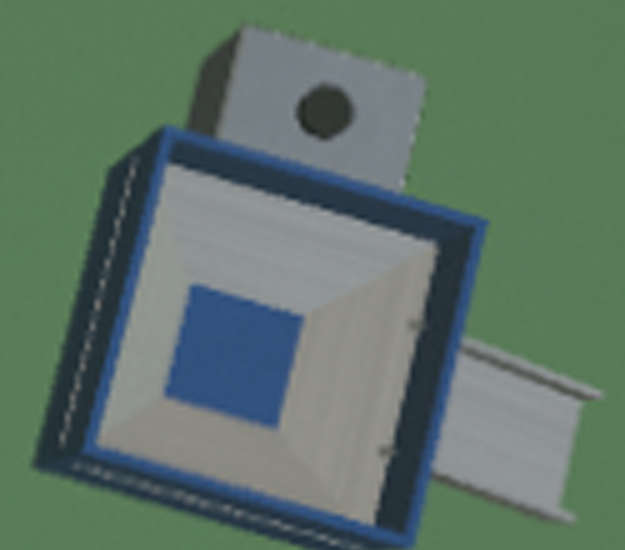

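The crop confirms the light grey tray with brass blocks under the shelf. Its spout corners are at about (286,254) and (280,280), the shelf roof corners at (188,207), (248,219), (231,291) and (169.5,277.5), and the hopper rim corners at (443.6,230.6), (507.6,249), (492.4,314) and (428,295.4).

```bash
cat >> h.py <<'E'
def plane(cam,u,v,z):
    c=robot.calibration(cam); K=np.array([[c['fx'],0,c['cx']],[0,c['fy'],c['cy']],[0,0,1]])
    n=cv2.undistortPoints(np.array([[[u,v]]],float),K,np.array(c['D']))[0,0]
    E=np.array(c['extrinsics']); o=-E[:3,:3].T@E[:3,3]; d=E[:3,:3].T@np.array([n[0],n[1],1]); return o+d*(z-o[2])/d[2]
E
python3 - <<'E'
from h import *
np.set_printoptions(precision=4,suppress=True)
def C(l,z,x0,y0,s=5): return [plane('top',x0+u/s,y0+v/s,z) for u,v in l]
print('shelf');S=C([(140,62),(440,122),(358,480),(48,413)],.113,160,195); print(np.array(S),np.mean(S,0))
print('hop');H=C([(168,128),(488,220),(412,545),(90,452)],.105,410,205); print(np.array(H),np.mean(H,0))
print('spout tops');T=C([(630,293),(600,425)],.030,160,195);print(np.array(T),np.mean(T,0))
print('steps');T=C([(533,263),(498,397)],.045,160,195);print(np.array(T),np.mean(T,0))
print('blocks');print(np.array(C([(457,284),(440,352)],.02,160,195)))
for n,u,v,z in(('jar',283,138,.07),('cone',359,140,.09),('tape',402,157,.024),('small a',241,340,.03),('small b',270,382,.03),('redtip',241,320,.06),('blk',115,343,.03),('chute',520,290,.06)): print(n,plane('top',u,v,z))
E
```

```text
shelf
[[0.5865 0.3851 0.113 ]
 [0.5628 0.2505 0.113 ]
 [0.4062 0.2774 0.113 ]
 [0.4304 0.4136 0.113 ]] [0.4965 0.3316 0.113 ]
hop
[[ 0.5514 -0.1786  0.105 ]
 [ 0.514  -0.3218  0.105 ]
 [ 0.3713 -0.2823  0.105 ]
 [ 0.4086 -0.142   0.105 ]] [ 0.4613 -0.2312  0.105 ]
spout tops
[[0.5026 0.1699 0.03  ]
 [0.4409 0.1814 0.03  ]] [0.4717 0.1757 0.03  ]
steps
[[0.513  0.2141 0.045 ]
 [0.4508 0.2273 0.045 ]] [0.4819 0.2207 0.045 ]
blocks
[[0.5061 0.252  0.02  ]
 [0.4738 0.2583 0.02  ]]
jar [0.771  0.1853 0.07  ]
cone [0.7627 0.0082 0.09  ]
tape [ 0.749  -0.1028  0.024 ]
small a [0.3022 0.2645 0.03  ]
small b [0.2116 0.1952 0.03  ]
redtip [0.3466 0.2622 0.06  ]
blk [0.2829 0.5567 0.03  ]
chute [ 0.4281 -0.3654  0.06  ]
```

apply_moves --series '[[[0,0,0],[0,0,0.12]],[[0,0,0],[0,0,0.12]],[[0,0,0],[0,0,0.12]],[[0,0,0],[0,0,0.12]],[[0,0,0],[0,0,0.12]],[[0,0,0],[0,0,0.12]],[[0,0,0],[0,0,0.12]],[[0,0,0],[0,0,0.12]],[[0,0,0],[0,0,0.12]],[[0,0,0],[0,0,0.12]],[[0,0,0],[0,0,0.12]],[[0,0,0],[0,0,0.12]]]' --claw 1

```text
t: 1.1
tool_pos: [0.1873, 0.5697, 0.2368]
orientation: [2.425, 1.997, -0.002]
force: [-0.6, -0.6, 0.2]
opening: 0.0932
gripper_force: 0.0
```

apply_moves --series '[[[-26,29,0],[0,0,0]],[[-26,29,0],[0,0,0]],[[-26,29,0],[0,0,0]],[[-26,29,0],[0,0,0]],[[-26,29,0],[0,0,0]],[[-26,29,0],[0,0,0]],[[-26,29,0],[0,0,0]],[[-26,29,0],[0,0,0]],[[-26,29,0],[0,0,0]],[[-26,29,0],[0,0,0]],[[-26,29,0],[0,0,0]],[[-26,29,0],[0,0,0]]]'

```text
t: 2.1
tool_pos: [0.472, 0.1969, 0.2372]
orientation: [-2.419, -2.004, 0.0]
force: [1.9, -0.4, 0.6]
opening: 0.093
gripper_force: 0.0
```

```bash
cat >> h.py <<'E'
np.set_printoptions(precision=4,suppress=True)
def go(p,yaw,tilt=0):
    "rows info: total shift in tool axes (mm) and turn for pose: tool x along yaw(deg), z down, then tilt(rad) about tool y"
    s=robot.read_state(); A=R.from_rotvec(s['orientation'])
    a=np.radians(yaw); c,n=np.cos(a),np.sin(a)
    B=R.from_matrix(np.array([[c,n,0],[n,-c,0],[0,0,-1]]))*R.from_rotvec([0,tilt,0])
    print('t',s['t'],'pos',s['tool_pos'],'q',s['q'],'x axis',A.as_matrix()[:,0],'z',A.as_matrix()[:,2])
    print('shift mm',A.inv().apply(np.array(p)-s['tool_pos'])*1000,'turn',(A.inv()*B).as_rotvec(),'F',s['force'],'open',s['opening'],s['gripper_force'])
E
python3 -c "
from h import *
go([.4752,.1943,.025],79.2)"
```

```text
t 2.1 pos [0.472  0.1969 0.2372] q [ 0.2948 -0.1105  1.7311  0.0001  1.5213  0.4819] x axis [ 0.1859  0.9826 -0.0001] z [-0.0003 -0.     -1.    ]
shift mm [ -1.9103   3.7108 212.1757] turn [-0.0003  0.0001  0.0015] F [ 1.9375 -0.4486  0.6212] open 0.09303083768655031 0.0
```

apply_moves --series '[[[-2,4,20],[0,0,0]],[[0,0,20],[0,0,0]],[[0,0,20],[0,0,0]],[[0,0,20],[0,0,0]],[[0,0,20],[0,0,0]],[[0,0,20],[0,0,0]],[[0,0,20],[0,0,0]],[[0,0,20],[0,0,0]],[[0,0,20],[0,0,0]],[[0,0,20],[0,0,0]],[[0,0,10],[0,0,0]],[[0,0,0],[0,0,0]]]'

```text
t: 3.1
tool_pos: [0.4724, 0.1952, 0.0245]
orientation: [-2.418, -2.003, 0.008]
force: [0.2, 0.2, 0.3]
opening: 0.093
gripper_force: 0.0
```

apply_moves --series '[[[0,0,0],[0,0,0]],[[0,0,0],[0,0,0]],[[0,0,0],[0,0,0]],[[0,0,0],[0,0,0]],[[0,0,0],[0,0,0]],[[0,0,0],[0,0,0]]]' --claw 0.5 --newtons 12

```text
t: 3.6
tool_pos: [0.4761, 0.1962, 0.0287]
orientation: [2.419, 2.003, 0.003]
force: [0.3, -1.5, 5.4]
opening: 0.0661
gripper_force: 12.0
```

apply_moves --series '[[[-4,0,0],[0,0,0]],[[-9,0,0],[0,0,0]],[[-14,0,0],[0,0,0]],[[-18,0,0],[0,0,0]],[[-20,0,0],[0,0,0]],[[-20,0,0],[0,0,0]],[[-20,0,0],[0,0,0]],[[-20,0,0],[0,0,0]],[[-20,0,0],[0,0,0]],[[-18,0,0],[0,0,0]],[[-14,0,0],[0,0,0]],[[-10,0,0],[0,0,0]]]'

```text
t: 4.6
tool_pos: [0.4412, 0.0118, 0.0287]
orientation: [2.419, 2.003, 0.005]
force: [0.5, 6.1, 8.4]
opening: 0.0664
gripper_force: 11.9
```

apply_moves --series '[[[-5,0,0],[0,0,0]],[[0,0,0],[0,0,0]],[[0,0,0],[0,0,0]],[[0,0,0],[0,0,0]]]'

```text
t: 4.93
tool_pos: [0.4403, 0.0064, 0.0287]
orientation: [2.418, 2.003, 0.002]
force: [-1.1, -3.5, 10.2]
opening: 0.0663
gripper_force: 11.9
```

apply_moves --series '[[[0,0,0],[0,0,0]],[[0,0,0],[0,0,0]],[[0,0,0],[0,0,0]],[[0,0,0],[0,0,0]],[[0,0,0],[0,0,0]],[[0,0,0],[0,0,0]]]' --claw 1

```text
t: 5.43
tool_pos: [0.439, 0.0074, 0.0272]
orientation: [-2.419, -2.004, 0.001]
force: [1.1, -0.9, -0.4]
opening: 0.0926
gripper_force: 0.0
```

apply_moves --series '[[[0,0,-20],[0,0,0]],[[0,0,-20],[0,0,0]],[[0,0,-20],[0,0,0]],[[0,0,-20],[0,0,0]],[[0,0,-20],[0,0,0]],[[0,0,-20],[0,0,0]],[[0,0,-20],[0,0,0]],[[0,0,-20],[0,0,0]],[[0,0,-20],[0,0,0]],[[0,0,-20],[0,0,0]],[[0,0,-20],[0,0,0]],[[0,0,0],[0,0,0]]]'

```text
t: 6.43
tool_pos: [0.4411, 0.0072, 0.2518]
orientation: [2.416, 2.002, 0.007]
force: [0.8, -0.1, 1.3]
opening: 0.0931
gripper_force: 0.0
```

apply_moves --series '[[[-30,0,0],[0,0,0]],[[-30,0,0],[0,0,0]],[[-30,0,0],[0,0,0]],[[-30,0,0],[0,0,0]],[[-30,0,0],[0,0,0]],[[-30,0,0],[0,0,0]],[[0,0,0],[0,0,0]]]'

```text
t: 7.02
tool_pos: [0.4044, -0.1734, 0.2464]
orientation: [2.423, 2.0, -0.003]
force: [-0.5, 0.1, -0.3]
opening: 0.0928
gripper_force: 0.0
```

```bash
python3 - <<'E'
from h import *
a,d=snap('top','t1')
cv2.imwrite('pics/c3.png',cv2.resize(a[170:330,180:380],None,fx=3.5,fy=3.5,interpolation=cv2.INTER_CUBIC))
go([.4,.2,.2],79.2)
E
```

```text
t 7.0667 pos [ 0.4049 -0.1714  0.2464] q [-0.5168 -0.3199  1.894  -0.0004  1.5687 -0.3258] x axis [0.1898 0.9818 0.    ] z [-0.0013  0.0003 -1.    ]
shift mm [363.7131 -75.222   46.4826] turn [-0.0013 -0.     -0.0025] F [-0.8081  0.1783 -0.0331] open 0.09316042918548827 0.0
```

View pics/c3.png

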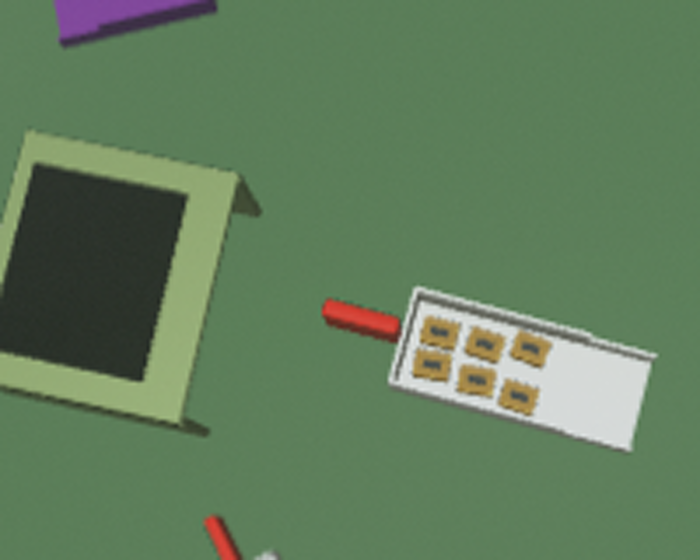

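The tray now stands clear of the shelf with all six blocks in it. In the crop the fin top runs from (328,304) to (398,325), the tail wall corners are at (416,288) and (389,384), and the spout corners are at (656,355) and (631,450).

```bash
python3 - <<'E'
from h import *
P=lambda u,v,z:plane('top',180+u/3.5,170+v/3.5,z)[:2]
f=[P(328,304,.082),P(398,325,.082)]
t=(P(416,288,.045)+P(389,384,.045))/2; s=(P(656,355,.03)+P(631,450,.03))/2
print('fin',f,'tail',t,'spout',s)
x=(t-s)/np.linalg.norm(t-s); yaw=np.degrees(np.arctan2(x[1],x[0])); print('len',np.linalg.norm(t-s),yaw,'fin yaw',np.degrees(np.arctan2(*(f[0]-f[1])[::-1])))
g=s+.190*x; print('grip',g, 'alt from tool', np.array([.4392,.0074])+.174*x)
go([*g,.06],yaw)
E
```

```text
fin [array([0.4866, 0.1935]), array([0.4745, 0.1489])] tail [0.4725 0.1474] spout [ 0.4348 -0.0113]
len 0.1631259542940128 76.64313825275384 fin yaw 74.83582235183533
grip [0.4787 0.1735] alt from tool [0.4794 0.1767]
t 7.0667 pos [ 0.4049 -0.1714  0.2464] q [-0.5168 -0.3199  1.894  -0.0004  1.5687 -0.3258] x axis [0.1898 0.9818 0.    ] z [-0.0013  0.0003 -1.    ]
shift mm [352.66     7.232  186.3717] turn [-0.0013  0.      0.0421] F [-0.8081  0.1783 -0.0331] open 0.09316042918548827 0.0
```

apply_moves --series '[[[32,1,0],[0,0,0.004]],[[32,1,0],[0,0,0.004]],[[32,1,0],[0,0,0.004]],[[32,1,0],[0,0,0.004]],[[32,1,0],[0,0,0.004]],[[32,1,0],[0,0,0.004]],[[32,1,0],[0,0,0.004]],[[32,1,0],[0,0,0.004]],[[32,0,0],[0,0,0.004]],[[32,0,0],[0,0,0.004]],[[32,0,0],[0,0,0]],[[0,0,0],[0,0,0]]]' --claw 0.6

```text
t: 8.07
tool_pos: [0.4853, 0.1791, 0.2464]
orientation: [-2.452, -1.96, -0.001]
force: [0.8, -0.4, 0.6]
opening: 0.0559
gripper_force: 0.0
```

```bash
python3 -c "
from h import *
go([.479,.1745,.06],77)"
```

```text
t 8.0667 pos [0.4853 0.1791 0.2464] q [ 0.2528 -0.0979  1.7027  0.0024  1.5374  0.4751] x axis [0.2205 0.9754 0.0019] z [-0.0012  0.0022 -1.    ]
shift mm [ -6.2673  -4.8068 186.3803] turn [-0.0017 -0.0019  0.0046] F [ 0.758  -0.391   0.6164] open 0.05585892833903895 0.0
```

apply_moves --series '[[[-6,-5,17],[0,0,0]],[[0,0,17],[0,0,0]],[[0,0,17],[0,0,0]],[[0,0,17],[0,0,0]],[[0,0,17],[0,0,0]],[[0,0,17],[0,0,0]],[[0,0,17],[0,0,0]],[[0,0,17],[0,0,0]],[[0,0,17],[0,0,0]],[[0,0,17],[0,0,0]],[[0,0,16],[0,0,0]],[[0,0,0],[0,0,0]]]'

```text
t: 9.07
tool_pos: [0.4762, 0.1685, 0.0573]
orientation: [-2.456, -1.955, 0.009]
force: [-0.2, 0.1, -1.0]
opening: 0.0559
gripper_force: 0.0
```

apply_moves --series '[[[0,0,0],[0,0,0]],[[0,0,0],[0,0,0]],[[0,0,0],[0,0,0]],[[0,0,0],[0,0,0]],[[0,0,0],[0,0,0]],[[0,0,0],[0,0,0]],[[0,0,0],[0,0,0]],[[0,0,0],[0,0,0]],[[0,0,0],[0,0,0]]]' --claw 0 --newtons 50

```text
t: 9.82
tool_pos: [0.4799, 0.1687, 0.0618]
orientation: [2.459, 1.955, 0.0]
force: [-2.0, 0.8, 3.1]
opening: 0.0119
gripper_force: 50.0
```

apply_moves --series '[[[0,0,-4],[0,0,0]],[[0,0,-8],[0,0,0]],[[0,0,-14],[0,0,0]],[[0,0,-20],[0,0,0]],[[0,0,-20],[0,0,0]],[[0,0,-20],[0,0,0]],[[0,0,-20],[0,0,0]],[[0,0,-18],[0,0,0]],[[0,0,-14],[0,0,0]],[[0,0,-8],[0,0,0]],[[0,0,-4],[0,0,0]],[[0,0,0],[0,0,0]]]'

```text
t: 10.82
tool_pos: [0.48, 0.1687, 0.2121]
orientation: [2.459, 1.955, 0.002]
force: [0.1, 0.3, -3.8]
opening: 0.0119
gripper_force: 50.0
```

```bash
python3 - <<'E'
from h import *
a,d=snap('scene','s2')
cv2.imwrite('pics/c4.png',cv2.resize(a[60:400,120:460],None,fx=1.7,fy=1.7,interpolation=cv2.INTER_CUBIC))
h=np.array([.4613,-.2312]); a=np.radians(77); x=np.array([np.cos(a),np.sin(a)])
# spout 30 mm on the +y side of centre
for th in (0,.5,1.05):
    s=h+.03*x; c,n=np.cos(th),np.sin(th); off=.190*c-.056*n; up=.190*n+.056*c
    print(th); go([*(s+off*x),.13+up],77,th)
E
```

```text
0
t 10.8667 pos [0.4796 0.1686 0.2111] q [ 0.2372 -0.1055  1.7741  0.      1.4733  0.4641] x axis [ 0.225   0.9744 -0.0001] z [-0.0003 -0.     -1.    ]
shift mm [-173.6813   72.1272   25.1439] turn [-0.0002  0.0001 -0.0001] F [ 0.5396  0.1242 -3.4572] open 0.012022280032009556 49.978349804878235
0.5
t 10.8667 pos [0.4796 0.1686 0.2111] q [ 0.2372 -0.1055  1.7741  0.      1.4733  0.4641] x axis [ 0.225   0.9744 -0.0001] z [-0.0003 -0.     -1.    ]
shift mm [-223.795    72.1103  -59.0876] turn [-0.0002  0.5001 -0.0001] F [ 0.5396  0.1242 -3.4572] open 0.012022280032009556 49.978349804878235
1.05
t 10.8667 pos [0.4796 0.1686 0.2111] q [ 0.2372 -0.1055  1.7741  0.      1.4733  0.4641] x axis [ 0.225   0.9744 -0.0001] z [-0.0003 -0.     -1.    ]
shift mm [-317.7292   72.105  -111.5192] turn [-0.0002  1.0501 -0.0002] F [ 0.5396  0.1242 -3.4572] open 0.012022280032009556 49.978349804878235
```

View pics/c4.png

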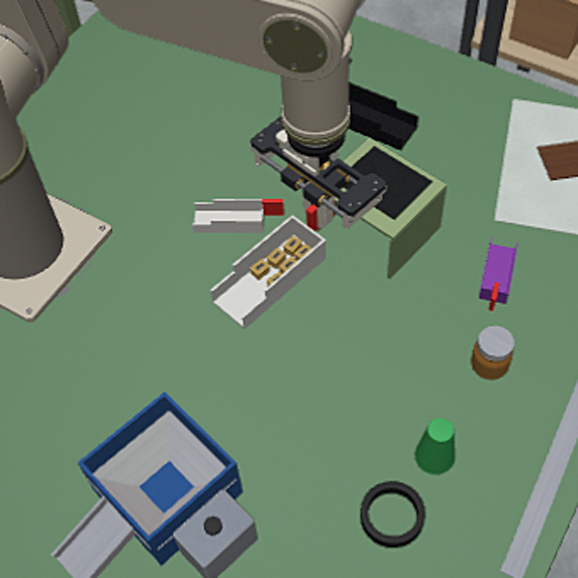

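The tray is held level with the blocks inside, and there is clear space between it and the hopper. Moving over to the hopper.

apply_moves --series '[[[-4,2,0],[0,0,0]],[[-10,4,0],[0,0,0]],[[-16,7,0],[0,0,0]],[[-19,8,0],[0,0,0]],[[-20,8,0],[0,0,0]],[[-20,8,0],[0,0,0]],[[-20,8,0],[0,0,0]],[[-19,8,0],[0,0,0]],[[-17,7,0],[0,0,0]],[[-14,6,0],[0,0,0]],[[-9,4,0],[0,0,0]],[[-6,2,0],[0,0,0]]]'

```text
t: 11.87
tool_pos: [0.5104, -0.0188, 0.2107]
orientation: [-2.46, -1.953, 0.002]
force: [0.6, 0.8, -3.4]
opening: 0.0119
gripper_force: 50.0
```

```bash
python3 - <<'E'
from h import *
a,d=snap('top','t3')
cv2.imwrite('pics/c5.png',cv2.resize(a[170:340,330:550],None,fx=3.5,fy=3.5,interpolation=cv2.INTER_CUBIC))
s=robot.read_state(); print(s['t'],s['tool_pos'],s['force'])
h=np.array([.4613,-.2312]); a=np.radians(77); x=np.array([np.cos(a),np.sin(a)])
# rows for pitching: keep spout point, in tool axes; per-row shift about pivot
N=11; th=1.1
def tcp(t,sz,sx):
    c,n=np.cos(t),np.sin(t); return np.array([sx+.190*c-.056*n, sz+.190*n+.056*c])
prev=None
for i in range(N+1):
    t=th*i/N; p=tcp(t,.156-.036*i/N,.03)
    if prev is not None:
        d=p-prev; tp=th*(i-1)/N; # tool x axis (horizontal along x,up): at tilt tp; tool z=(sin,-cos)
        print(i,np.round([ (d@[np.cos(tp),-np.sin(tp)])*1000,(d@[-np.sin(tp),-np.cos(tp)])*1000 ],1),(d@[np.sin(tp),-np.cos(tp)])*1000)
    prev=p
E
```

```text
11.9167 [ 0.5105 -0.0191  0.2108] [-0.6244 -0.3909 -2.912 ]
1 [ -6.5 -15.4] -15.415855145739538
2 [ -9.8 -13.8] -15.43220515028416
3 [-12.7 -11.5] -15.481091800077273
4 [-15.   -8.6] -15.562026635873886
5 [-16.7  -5.3] -15.674200983548273
6 [-17.7  -1.7] -15.816494034098305
7 [-17.9   2. ] -15.987484042398748
8 [-17.4   5.8] -16.18546253280853
9 [-16.1   9.4] -16.40845136969419
10 [-14.2  12.6] -16.65422252230824
11 [-11.5  15.5] -16.92032032653474
```

View pics/c5.png

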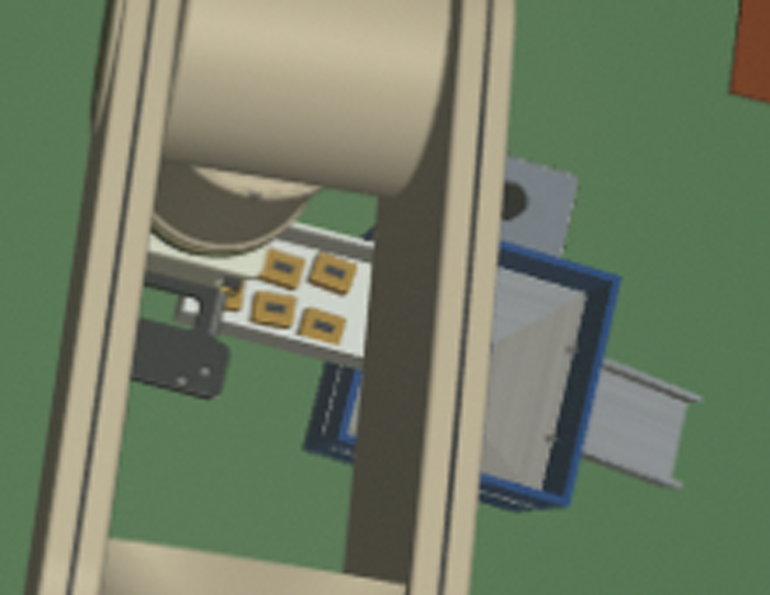

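apply_moves --series '[[[-6.5,0,-15.5],[0,0.1,0]],[[-7,0,-15.5],[0,0.1,0]],[[-7,0,-15.5],[0,0.1,0]],[[-7.5,0,-15.5],[0,0.1,0]],[[-8,0,-15.5],[0,0.1,0]],[[-8,0,-16],[0,0.1,0]],[[-8.5,0,-16],[0,0.1,0]],[[-8.5,0,-16],[0,0.1,0]],[[-9,0,-16.5],[0,0.1,0]],[[-9,0,-16.5],[0,0.1,0]],[[-9.5,0,-17],[0,0.1,0]],[[0,0,0],[0,0,0]]]'

```text
t: 12.92
tool_pos: [0.4746, -0.1695, 0.3092]
orientation: [-1.746, -1.375, -1.075]
force: [-0.4, 0.0, -3.4]
opening: 0.0117
gripper_force: 50.0
```

```bash
python3 - <<'E'
from h import *
a,d=snap('scene','s4')
cv2.imwrite('pics/c6.png',cv2.resize(a[200:420,120:320],None,fx=2.7,fy=2.7,interpolation=cv2.INTER_CUBIC))
s=robot.read_state(); A=R.from_rotvec(s['orientation']).as_matrix(); print(s['t'],s['tool_pos'],s['q'],s['force'],'spout',s['tool_pos']+A@[-.19,0,.056],'tilt',np.arccos(-A[2,2]))
E
```

```text
12.9667 [ 0.4754 -0.1683  0.3104] [-0.9544  0.2907  1.5373  0.8509  2.0494 -0.6128] [ 1.0488  1.6382 -1.2293] spout [ 0.466  -0.2023  0.1155] tilt 1.1053778549572568
```

View pics/c6.png

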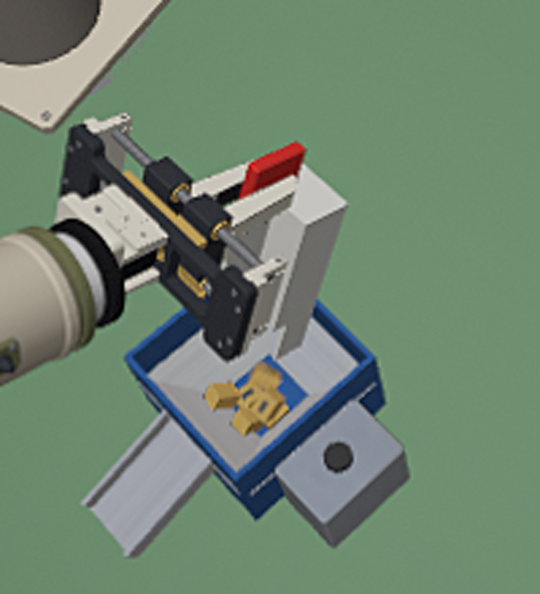

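apply_moves --series '[[[0,0,0],[0,0,0]],[[0,0,0],[0,0,0]],[[0,0,0],[0,0,0]],[[9,0,-4],[0,0,0]],[[9,0,-4],[0,0,0]],[[0,0,0],[0,0,0]],[[0,0,0],[0,0,0]]]'

```text
t: 13.55
tool_pos: [0.4767, -0.1658, 0.3353]
orientation: [-1.75, -1.396, -1.073]
force: [0.5, -0.7, -2.0]
opening: 0.0116
gripper_force: 50.0
```

apply_moves --series '[[[7.5,0,17.5],[0,-0.1,0]],[[7.5,0,17.5],[0,-0.1,0]],[[7.5,0,17.5],[0,-0.1,0]],[[7,0,17],[0,-0.1,0]],[[7,0,17],[0,-0.1,0]],[[6.5,0,16.5],[0,-0.1,0]],[[6.5,0,16.5],[0,-0.1,0]],[[6,0,16],[0,-0.1,0]],[[5.5,0,16],[0,-0.1,0]],[[5,0,16],[0,-0.1,0]],[[5,0,16],[0,-0.1,0]],[[0,0,0],[0,0,0]]]'

```text
t: 14.55
tool_pos: [0.5098, -0.0114, 0.2287]
orientation: [-2.453, -1.963, 0.009]
force: [-0.5, 0.6, -1.9]
opening: 0.0116
gripper_force: 50.0
```

apply_moves --series '[[[4,0,0],[0,0,0]],[[10,-2,0],[0,0,0]],[[16,-4,0],[0,0,0]],[[20,-5,0],[0,0,0]],[[20,-5,0],[0,0,0]],[[20,-5,0],[0,0,0]],[[20,-5,0],[0,0,0]],[[20,-5,0],[0,0,0]],[[16,-4,0],[0,0,0]],[[10,-3,0],[0,0,0]],[[4,-2,0],[0,0,0]],[[0,0,0],[0,0,0]]]'

```text
t: 15.55
tool_pos: [0.5083, 0.1492, 0.232]
orientation: [-2.459, -1.955, -0.001]
force: [-0.5, 0.3, -1.3]
opening: 0.0117
gripper_force: 50.0
```

```bash
python3 - <<'E'
from h import *
a,d=snap('scene','s5')
cv2.imwrite('pics/c7.png',cv2.resize(a[120:420,140:380],None,fx=2,fy=2,interpolation=cv2.INTER_CUBIC))
go([.50,.15,.062],77)
E
```

```text
t 15.6 pos [0.5083 0.1486 0.2318] q [ 0.1875 -0.0582  1.6916  0.0003  1.5079  0.4151] x axis [0.2257 0.9742 0.0004] z [ 0.0002  0.0003 -1.    ]
shift mm [ -0.6112  -8.4434 169.8174] turn [ 0.0002 -0.0004 -0.0008] F [-0.1536  0.0116 -0.6417] open 0.01161659804301308 49.978821873664856
```

View pics/c7.png

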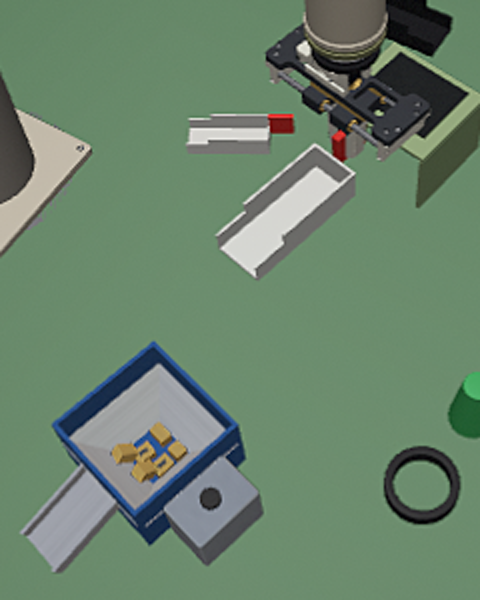

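The tray is empty and the blocks lie in the hopper, at about (150,450) in the crop. Setting the tray down.

apply_moves --series '[[[0,0,10],[0,0,0]],[[0,0,20],[0,0,0]],[[0,0,20],[0,0,0]],[[0,0,20],[0,0,0]],[[0,0,20],[0,0,0]],[[0,0,20],[0,0,0]],[[0,0,18],[0,0,0]],[[0,0,15],[0,0,0]],[[0,0,12],[0,0,0]],[[0,0,7],[0,0,0]],[[0,0,3],[0,0,0]],[[0,0,2],[0,0,0]]]'

```text
t: 16.6
tool_pos: [0.5082, 0.149, 0.0643]
orientation: [-2.459, -1.955, 0.0]
force: [-1.1, 0.7, -1.7]
opening: 0.0115
gripper_force: 50.0
```

apply_moves --series '[[[0,0,2],[0,0,0]],[[0,0,1],[0,0,0]],[[0,0,1],[0,0,0]],[[0,0,0],[0,0,0]]]'

```text
t: 16.93
tool_pos: [0.5089, 0.1494, 0.0618]
orientation: [2.458, 1.955, 0.002]
force: [-1.6, -1.2, 2.6]
opening: 0.0119
gripper_force: 50.0
```

Contact with the bench. Releasing and retreating upwards.

apply_moves --series '[[[0,0,0],[0,0,0]],[[0,0,0],[0,0,0]],[[0,0,0],[0,0,0]],[[0,0,0],[0,0,0]],[[0,0,0],[0,0,0]],[[0,0,0],[0,0,0]]]' --claw 0.6

```text
t: 17.43
tool_pos: [0.5081, 0.1493, 0.0604]
orientation: [-2.459, -1.956, 0.0]
force: [0.6, 0.5, 0.1]
opening: 0.047
gripper_force: 0.0
```

apply_moves --series '[[[0,0,-10],[0,0,0]],[[0,0,-20],[0,0,0]],[[0,0,-20],[0,0,0]],[[0,0,-20],[0,0,0]],[[0,0,-20],[0,0,0]],[[0,0,-20],[0,0,0]],[[0,0,-20],[0,0,0]],[[0,0,-20],[0,0,0]],[[0,0,-20],[0,0,0]],[[0,0,-10],[0,0,0]],[[0,0,0],[0,0,0]],[[0,0,0],[0,0,0]]]'

```text
t: 18.43
tool_pos: [0.5084, 0.1493, 0.2408]
orientation: [2.458, 1.955, 0.001]
force: [-0.0, -1.2, -0.6]
opening: 0.0555
gripper_force: 0.0
```

```bash
python3 - <<'E'
from h import *
a,d=snap('scene','s6')
cv2.imwrite('pics/c8.png',cv2.resize(a[120:420,140:420],None,fx=2,fy=2,interpolation=cv2.INTER_CUBIC))
s=robot.read_state(); print(s['t'],s['tool_pos'],s['dq'],s['opening'])
E
```

```text
18.4833 [0.5077 0.1492 0.2396] [-0.0007  0.0129  0.0192 -0.0006 -0.0015 -0.0018] 0.055816585298113584
```

View pics/c8.png

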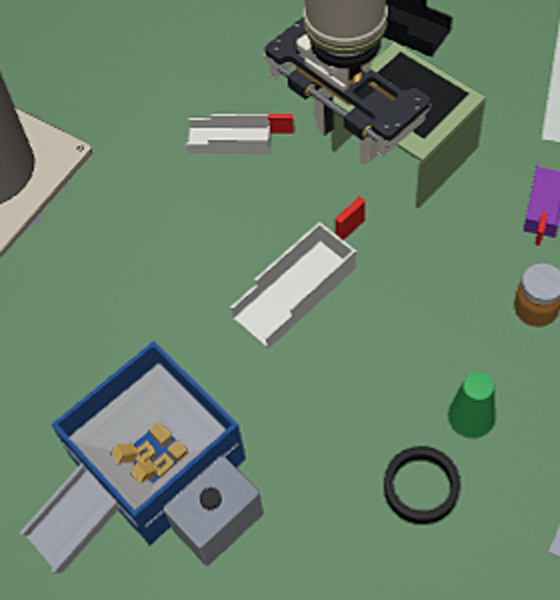

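The tray stands flat and empty at (295,285) in the crop, clear of the hopper. The blocks are in the hopper, and the jar, thread and tape have not moved.

```bash
python3 -c "
from plant import robot
print(robot.close_job())"
```

```text
the job is handed in; nothing more can be done
None
```

The job is handed in at about 18.5 s: the tray was drawn out and emptied into the hopper, then set back flat on the bench and released. The last picture shows the tray empty and the blocks inside the hopper (I did not count all six one by one), with the jar, thread and tape in place; no verdict came back.

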